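# Zero the kitchen scale for the mixing bowl

### The arm

A 7-joint arm with a two-finger parallel gripper is mounted at the origin on the work surface. World frame = base frame: x ahead of the robot, y to its left, z up, the work surface at z = 0. Lengths are in m, angles in rad, forces in N, time in s.
With the tool pointing down it reaches from about 0.425 to 0.875 m from the base axis. Payload 8.4 kg.
Tool frame: the origin (TCP) lies midway between the tips of the shut fingers; the grasp point (between the pads) lies 19 mm behind it; z points along the fingers, y is the line along which they close (so a half turn about z gives the same grasp; the last joint's range is limited). The gripper opens to 85 mm and grips with 20 to 120 N. Pads are 22 mm wide; open, the fingers measure 114 mm over their backs; the gripper's body (76 mm by 85 mm) begins 54 mm behind the grasp point. The pads swing forward as they close: fully open they stand 13 mm farther back than shut.
Start: joints at [-1.306, 0.333, 0.04, 1.465, -0.013, 1.343, -0.059], TCP at [0.231, 0.607, 0.231] pointing down, gripper open.
Joint ranges: [-2.58, 2.58], [-0.38, 2.09], [-1.3, 1.39], [0.25, 2.4], [-1.5, 4.64], [0.08, 2.09], [-2.65, 2.65]. Speed limits (rad/s): [2.22, 2.22, 2.79, 2.79, 3.14, 3.14, 3.14].

### API

Orientations are given as a 3x3 rotation matrix whose columns are the frame's x, y, z axes.
In Python, from bench import get_state, cams, r gives the robot as it stands.
- The arm moves only by the tool drive_tool, never from a script. Its argument "steps" is a list of rows, each a list of 7 numbers: the shift along the tool's x, y, z in cm, then the turn, a rotation vector about the tool's x, y, z in rad, then the finger opening in cm, from 0 to 8.54. A call has 1 to 20 rows; each row shifts and turns the commanded pose from where the row before left it, along the tool's axes as they then stand; what a row does not reach is not made up. A row lasts 1/8 s, in which the tool goes at most 62.5 mm and 10.7 degrees, less where a joint would pass 70% of its speed; a pose out of reach is approached as far as the arm can. A call is refused whole if a number of a shift passes 6.25 or a number of a turn 0.188, either way. A call with a gripper value outside its range is refused whole. The fingers move at their own pace and stop on an object; "newtons" is the grip in N (left out, the last holds). Time passes only in rows, so rows that do not move let the fingers close. It gives the time, the measured TCP pose, the force, the opening and the grip force at its end, in the units of the state.
- get_state(): the state, without advancing time (a new reading comes with each control period).
- cams.camera(name): name is "scene" or "top" or "wrist"; returns (picture, depth): 480x640x3 uint8, red, green, blue; 480x640 float32, m along the optical axis (not along the pixel's ray), 0 where there is no reading.
- cams.camera_params(name): a dict with "fx", "fy", "cx", "cy" (pixels), "extrinsics" (4x4, takes a point from camera to world coordinates). Camera axes: x right, y up, looking along -z (the intrinsics and any distortion apply to the point x, -y, -z); pixel columns grow to the right and rows downward; lengths in m; the calibration is good to about 2 mm. A picture is of the moment at which its call begins: read the wrist's pose just before it. camera_params takes no time and is no camera call; for the wrist camera it gives the pose at the moment of the call.
- r.close_job(): hands the job in; it is judged then, once.
The state is a dict: "t": time; "joint_positions": joint angles; "joint_velocities": joint speeds; "joint_efforts": joint torques, N m; "tool_pos": TCP position; "ee_rot": TCP orientation; "wrist_force": force on the tool from outside, world axes, zero at the start; "wrist_torque": the same for the moment, N m; "grip_width": finger opening in m; "grip_force": force on a finger pad.
Only numpy, scipy, OpenCV 4.12 (cv2) and the standard library are available. Lean on these libraries where they do the work, as an engineer would, in place of code of your own. Each camera call takes 0.05 s, during which the arm holds its last target. There are 200 camera calls.

### The job

Zero the kitchen scale for the empty bowl standing on it: with the fingertips, lightly press the long bar-shaped key to wake the scale and let it come back up, then lightly press the round key in the same way, each well down for a moment, and draw the hand clear. Leave the square key alone, press one key at a time, do not lean on the rest of the scale, and do not pick up or shift the bowl or anything else on the counter.

Things in the scene. Friction and masses are not known exactly. Their poses are not given: they have to be found in the camera images.
- scale: White flat kitchen scale, fixed, 250 (its x) by 220 mm. Origin: under its centre, on the counter; z up. Its key panel, 70 mm deep, top 24 mm high, is on its -x side (towards the robot within 0.5 rad). A steel weighing plate, top 30 mm high, covers scale x from -55 to +120 mm. Three black keys sit at scale x = -92 mm, y = -55, 0, +55 mm, in changing order; they differ in shape only.
- bowl: White ceramic bowl, 120 mm across the rim, 42 mm high, standing empty and loose on the weighing plate, near scale x = +50 mm. Leave it alone. Origin: centre of its underside, z up.
- wake_key: The wake key with its thin steel surround: long narrow bar, 40 mm along the scale's x by 14 mm, black plastic. Origin: centre of the key's foot on the panel, 24 mm above the counter; x, y and z are along the scale's.
- wake_top (a point): Centre of the top face of the wake key; it moves with the key. Its top face stands 10 mm above the panel and 34 mm above the counter when up.
- wake (a joint): Travel of the wake key in m: 0 up, 0.008 fully down. A spring pushes it back up: about 1 N to start it, 5 N fully down; it counts as pressed from 0.004.
- zero_key: The zero (tare) key with its thin steel surround: round disc, 26 mm in diameter, black plastic. Origin: centre of the key's foot on the panel, 24 mm above the counter; x, y and z are along the scale's.
- zero_top (a point): Centre of the top face of the zero key; it moves with the key. Its top face stands 10 mm above the panel and 34 mm above the counter when up.
- zero (a joint): Travel of the zero key in m: 0 up, 0.008 fully down. A spring pushes it back up: about 1 N to start it, 5 N fully down; it counts as pressed from 0.004.
- units_key: The units key, to be left alone, with its thin steel surround: square, 24 by 24 mm, black plastic. Origin: centre of the key's foot on the panel, 24 mm above the counter; x, y and z are along the scale's.
- units_top (a point): Centre of the top face of the units key; it moves with the key. Its top face stands 10 mm above the panel and 34 mm above the counter when up.
- units (a joint): Travel of the units key in m: 0 up, 0.008 fully down. A spring pushes it back up: about 1 N to start it, 5 N fully down; it counts as pressed from 0.004.
- ramekin: White ramekin, 60 mm across, 35 mm high, on the counter beside the scale's +y side. Loose; leave it alone. Origin: centre of its underside, z up.
- egg_timer: White egg-shaped-top kitchen timer, 58 mm across, 48 mm high, on the counter beside the scale's -y side. Loose; leave it alone. Origin: centre of its underside, z up.
- mug: White mug, 84 mm across, 90 mm high, to one side of the scale, on the right. Loose; leave it alone. Origin: centre of its underside, z up.
- mill: Wooden pepper mill, 56 mm across, 135 mm high, to one side of the scale, on the left. Loose; leave it alone. Origin: centre of its underside, z up.
- tomatoes: Clear punnet of six tomatoes, 210 by 145 mm, 65 mm high, on the right of the counter. Loose; leave it alone. Origin: centre of its underside, z up.
- plate: Blue-grey plate, 220 mm across, 20 mm high, on an 18 mm chopping board on the left of the counter. Loose; leave it alone. Origin: centre of its underside, z up.

How it is judged:
By the outcome, as a careful person would: the job done as asked, in the order asked, and still so for the second after the job is handed in, with the robot touching nothing.
It also fails if it takes over 35 s, if anything falls off the work surface, if the arm or the gripper's body presses on something with over 40 N, if the wrist force passes 120 N, or if a joint passes its speed limit or range.

## Working session

There is one attempt and no reset: what is moved stays moved. The work goes in short steps, Python scripts to look and compute and a tool call to move; the robot and the scene stay as the last step left them, time stands still between calls to the robot, and variables do not carry over. Pictures are saved under pics/ and viewed, at most 10 in all, crops included, and the job is handed in when it is done.

Besides the shell and the picture viewer there is one more tool, called after "Call:" as name(argument=value, ...), one argument or row to a line, values as JSON. drive_tool: Moves the arm, as the interface text tells. Its arguments: {"type":"object","properties":{"steps":{"type":"array"},"newtons":{"type":"number"}},"required":["steps"]}

```bash
mkdir -p pics; cat > h.py <<'E'
import numpy as np, cv2
from bench import get_state, cams, r
def px2w(p,u,v,z):
    E=np.array(p["extrinsics"]); d=E[:3,:3]@np.array([(u-p["cx"])/p["fx"],-(v-p["cy"])/p["fy"],-1]); o=E[:3,3]
    return o+d*(z-o[2])/d[2]
E
python3 - <<'E'
from h import *
s=get_state(); print(s["t"],s["tool_pos"],np.round(s["ee_rot"],3).tolist(),s["grip_width"],s["wrist_force"])
p=cams.camera_params("top");print(p)
im,d=cams.camera("top");cv2.imwrite("pics/top.png",im[:,:,::-1])
E
```

```text
0.0 [0.23115891 0.60702384 0.23042386] [[-0.935, 0.356, -0.0], [0.356, 0.935, -0.002], [-0.0, -0.002, -1.0]] 0.08559796643789241 [0.58674098 0.66672339 0.68754654]
{'fx': 452.96744795696395, 'fy': 452.96744795696395, 'cx': 321.77887641868546, 'cy': 237.57991541190864, 'extrinsics': array([[-8.20074842e-03,  9.88561508e-01, -1.50595127e-01,
         4.11834622e-01],
       [-9.99966044e-01, -8.22947857e-03,  4.32445618e-04,
         1.75833112e-02],
       [-8.11820276e-04,  1.50593559e-01,  9.88595428e-01,
         1.05516815e+00],
       [ 0.00000000e+00,  0.00000000e+00,  0.00000000e+00,
         1.00000000e+00]])}
```

View pics/top.png

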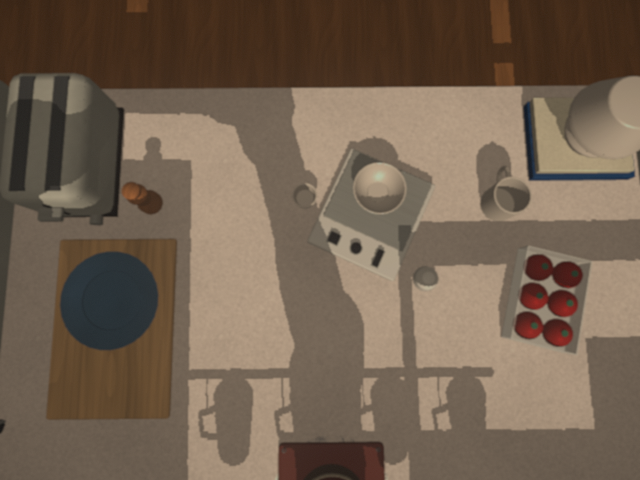

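The top view shows the scale near (370,215), turned. Its keys are at about (334,237), (356,247) and (378,256), the last looking like the bar; the bowl is at (380,188).

```bash
python3 - <<'E'
from h import *
p=cams.camera_params("top"); im=cv2.imread("pics/top.png")
g=im.max(2); m=np.zeros_like(g); m[222:275,318:395]=(g[222:275,318:395]<60)*255
c,_=cv2.findContours(m,cv2.RETR_EXTERNAL,cv2.CHAIN_APPROX_NONE)
for k in c:
    a=cv2.contourArea(k)
    if a>15:
        (u,v),sz,an=cv2.minAreaRect(k); print(a,u,v,sz,an,px2w(p,u,v,.034))
cv2.imwrite("pics/crop.png",cv2.resize(im[215:285,300:400],None,fx=7,fy=7,interpolation=2))
E
```

```text
56.0 377.4536437988281 257.4794006347656 (4.467523097991943, 15.737865447998047) 23.962491989135742 [ 0.5207508  -0.10858946  0.034     ]
57.5 356.0 247.5 (9.0, 8.0) 90.0 [ 0.54393972 -0.06044737  0.034     ]
66.0 333.6000061035156 237.30001831054688 (8.497057914733887, 8.944271087646484) 26.56505012512207 [ 0.56781288 -0.00982666  0.034     ]
```

View pics/crop.png

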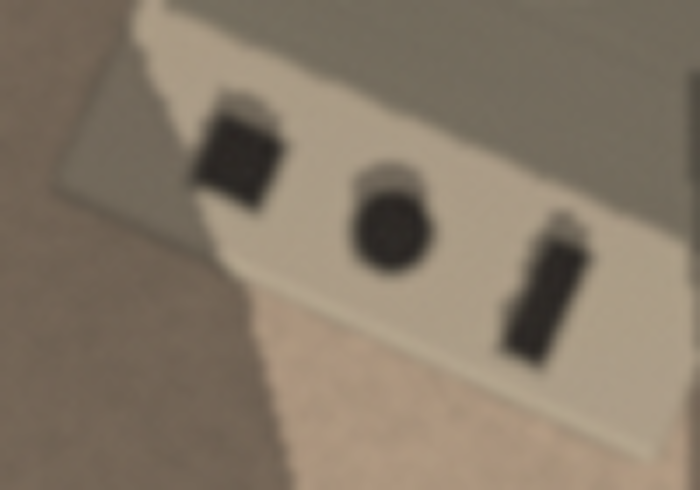

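The crop confirms it: square on the left, round in the middle and bar on the right. World positions are bar (0.521,-0.109), round (0.544,-0.060) and square (0.568,-0.010). I'll move above the keys with the fingers shut and look.

Call:
drive_tool(
  steps=[
    [-3.8, -2.4, 0, 0, 0, 0, 0],
    [-3.8, -2.4, 0, 0, 0, 0, 0],
    [-3.8, -2.4, 0, 0, 0, 0, 0],
    [-3.8, -2.4, 0, 0, 0, 0, 0],
    [-3.8, -2.4, 0, 0, 0, 0, 0],
    [-3.8, -2.4, 0, 0, 0, 0, 0],
    [-3.8, -2.4, 0, 0, 0, 0, 0],
    [-3.8, -2.4, 0, 0, 0, 0, 0],
    [-3.8, -2.4, 0, 0, 0, 0, 0],
    [-3.8, -2.4, 0, 0, 0, 0, 0],
    [-1.3, -3.5, 0, 0, 0, 0, 0],
    [-1.3, -3.5, 0, 0, 0, 0, 0],
    [-1.3, -3.5, 0, 0, 0, 0, 0],
    [-1.3, -3.5, 0, 0, 0, 0, 0],
    [-1.3, -3.5, 0, 0, 0, 0, 0],
    [-1.3, -3.5, 0, 0, 0, 0, 0],
    [-1.3, -3.5, 0, 0, 0, 0, 0],
    [-1.3, -3.5, 0, 0, 0, 0, 0],
    [0, 0, 0, 0, 0, 0, 0],
    [0, 0, 0, 0, 0, 0, 0],
  ],
)

```text
t: 2.55
tool_pos: [0.4984, -0.0501, 0.231]
ee_rot: [[-0.935, 0.356, -0.001], [0.356, 0.935, 0.0], [0.001, 0.0, -1.0]]
wrist_force: [-0.6, 0.7, 0.1]
grip_width: 0.0003
grip_force: 0.0
```

```bash
python3 - <<'E'
from h import *
s=get_state(); print(s["t"],s["tool_pos"],np.round(s["ee_rot"],3).tolist(),s["grip_width"],s["wrist_force"],s["joint_positions"])
p=cams.camera_params("wrist");print(p)
im,d=cams.camera("wrist");cv2.imwrite("pics/w1.png",im[:,:,::-1]);np.save("w1.npy",d)
import pickle;pickle.dump(p,open("w1.pkl","wb"))
E
```

```text
2.55 [ 0.49837891 -0.05011249  0.23101556] [[-0.935, 0.356, -0.001], [0.356, 0.935, 0.0], [0.001, 0.0, -1.0]] 0.00032324462698916413 [-0.59568559  0.66437784  0.05916301] [-0.53581     0.01177563  0.55835914  1.84314728 -0.00675901  1.2891032
  1.23161174]
{'fx': 394.89206737853306, 'fy': 394.89206737853306, 'cx': 320.90911910706683, 'cy': 236.82213647037696, 'extrinsics': array([[ 3.55677763e-01, -8.82960444e-01, -3.06388940e-01,
         4.20142472e-01],
       [ 9.34608649e-01,  3.36008038e-01,  1.16641635e-01,
        -2.12298918e-02],
       [-4.08035709e-05, -3.27840589e-01,  9.44733056e-01,
         3.72947807e-01],
       [ 0.00000000e+00,  0.00000000e+00,  0.00000000e+00,
         1.00000000e+00]])}
```

View pics/w1.png

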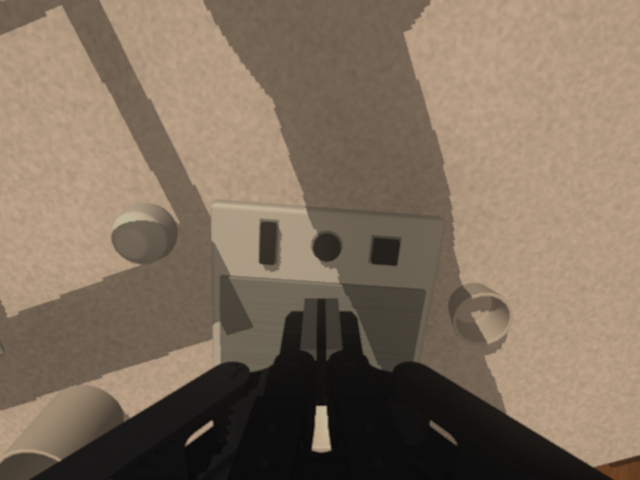

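The wrist view shows the bar at about (268,242), round at (326,246) and square at (385,250). The shut fingers end near (322,300).

```bash
cat > keys.py <<'E'
from h import *
import sys
def keys(name,p,box,th=55):
    im=cv2.imread(name); g=im.max(2); x0,x1,y0,y1=box; m=np.zeros_like(g); m[y0:y1,x0:x1]=(g[y0:y1,x0:x1]<th)*255
    for k in cv2.findContours(m,cv2.RETR_EXTERNAL,cv2.CHAIN_APPROX_NONE)[0]:
        if cv2.contourArea(k)>60:
            q=np.array([px2w(p,u,v,.034)[:2] for u,v in k[:,0]],np.float32)*1000
            print(cv2.contourArea(k),*cv2.minAreaRect(k)[:2],cv2.minAreaRect(q))
E
python3 - <<'E'
from keys import *
import pickle;p=pickle.load(open("w1.pkl","rb"))
for th in(45,60): keys("pics/w1.png",p,(240,420,210,275),th)
s=get_state();R=np.array(s["ee_rot"]);t=s["tool_pos"]
for k in([.521,-.109,.05],[.544,-.060,.05]): print(R.T@(np.array(k)-t)*100)
E
```

```text
575.0 (384.9823303222656, 251.22940063476562) (25.616634368896484, 24.849666595458984) ((564.2575073242188, -13.078357696533203), (23.36651039123535, 24.416044235229492), 64.60328674316406)
138.5 (333.2500305175781, 248.75001525878906) (11.067972183227539, 22.135944366455078) ((544.94775390625, -56.60478210449219), (10.272101402282715, 21.65713882446289), 52.140052795410156)
652.0 (384.8780517578125, 251.09754943847656) (27.166156768798828, 26.72443389892578) ((564.0735473632812, -13.117778778076172), (24.911226272583008, 26.01976776123047), 64.88570404052734)
534.5 (327.0, 247.0) (26.0, 26.0) ((541.4226684570312, -61.420509338378906), (23.888904571533203, 25.460735321044922), 69.16578674316406)
517.5 (267.62652587890625, 242.96359252929688) (14.15438461303711, 40.339996337890625) ((518.566650390625, -110.88616943359375), (13.052631378173828, 39.551307678222656), 64.7331314086914)
[-4.22164088 -4.74905311 18.10153048]
[-4.63437381  0.64813608 18.10093527]
```

Call:
drive_tool(
  steps=[
    [-1.4, -1.6, 3, 0, 0, 0, 0],
    [-1.4, -1.6, 3, 0, 0, 0, 0],
    [-1.3, -1.6, 3, 0, 0, 0, 0],
    [0, 0, 3, 0, 0, 0, 0],
    [0, 0, 3, 0, 0, 0, 0],
    [0, 0, 2, 0, 0, 0, 0],
    [0, 0, 0.9, 0, 0, 0, 0],
    [0, 0, 0, 0, 0, 0, 0],
    [0, 0, 0, 0, 0, 0, 0],
  ],
)

```text
t: 3.72
tool_pos: [0.5205, -0.11, 0.0531]
ee_rot: [[-0.935, 0.355, 0.001], [0.355, 0.935, 0.0], [-0.001, 0.0, -1.0]]
wrist_force: [-0.9, -0.5, -0.6]
grip_width: 0.0001
grip_force: 0.0
```

```bash
python3 - <<'E'
from h import *
s=get_state(); print(s["t"],s["tool_pos"],s["wrist_force"])
im,d=cams.camera("wrist");cv2.imwrite("pics/w2.png",im[:,:,::-1])
E
```

```text
3.725 [ 0.52045081 -0.11003238  0.05313922] [-0.87816862 -0.46224329 -0.63375426]
```

View pics/w2.png

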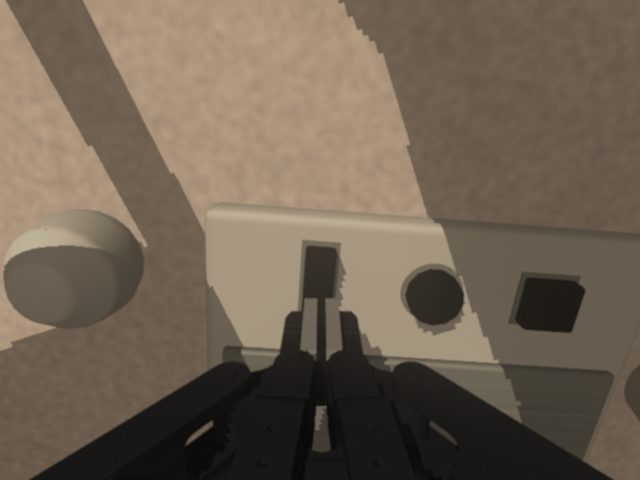

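The fingertips are over the bar at (320,270), centred sideways. Now I'll press gradually.

Call:
drive_tool(
  steps=[
    [0, 0, 1.0, 0, 0, 0, 0],
    [0, 0, 0.7, 0, 0, 0, 0],
    [0, 0, 0.3, 0, 0, 0, 0],
    [0, 0, 0.2, 0, 0, 0, 0],
    [0, 0, 0, 0, 0, 0, 0],
    [0, 0, 0, 0, 0, 0, 0],
  ],
)

```text
t: 4.53
tool_pos: [0.5197, -0.1102, 0.0304]
ee_rot: [[-0.935, 0.356, -0.0], [0.356, 0.935, 0.0], [0.0, -0.0, -1.0]]
wrist_force: [-1.9, 1.0, 2.3]
grip_width: -0.0003
grip_force: 1.3
```

Call:
drive_tool(
  steps=[
    [0, 0, 0.2, 0, 0, 0, 0],
    [0, 0, 0.15, 0, 0, 0, 0],
    [0, 0, 0, 0, 0, 0, 0],
    [0, 0, 0, 0, 0, 0, 0],
    [0, 0, 0, 0, 0, 0, 0],
  ],
)

```text
t: 5.15
tool_pos: [0.5199, -0.1103, 0.0269]
ee_rot: [[-0.935, 0.356, 0.0], [0.356, 0.935, -0.0], [-0.0, -0.0, -1.0]]
wrist_force: [-1.9, 0.3, 4.4]
grip_width: -0.0002
grip_force: 2.2
```

Call:
drive_tool(
  steps=[
    [0, 0, -0.5, 0, 0, 0, 0],
    [0, 0, -1.2, 0, 0, 0, 0],
    [0, 0, -1.2, 0, 0, 0, 0],
    [0, 0, 0, 0, 0, 0, 0],
    [-0.2, 2.7, 0, 0, 0, 0, 0],
    [-0.2, 2.7, 0, 0, 0, 0, 0],
    [0, 0, 0, 0, 0, 0, 0],
    [0, 0, 0, 0, 0, 0, 0],
    [0, 0, 0, 0, 0, 0, 0],
  ],
)

```text
t: 6.28
tool_pos: [0.5423, -0.0621, 0.0558]
ee_rot: [[-0.934, 0.357, -0.0], [0.357, 0.934, -0.0], [0.0, -0.0, -1.0]]
wrist_force: [-0.6, 0.3, 0.7]
grip_width: -0.0001
grip_force: 0.0
```

```bash
python3 - <<'E'
from h import *
s=get_state(); print(s["t"],s["tool_pos"],s["wrist_force"])
im,d=cams.camera("wrist");cv2.imwrite("pics/w3.png",im[:,:,::-1])
E
```

```text
6.275 [ 0.54233409 -0.06209895  0.05577415] [-0.55502169  0.25014902  0.74745027]
```

View pics/w3.png

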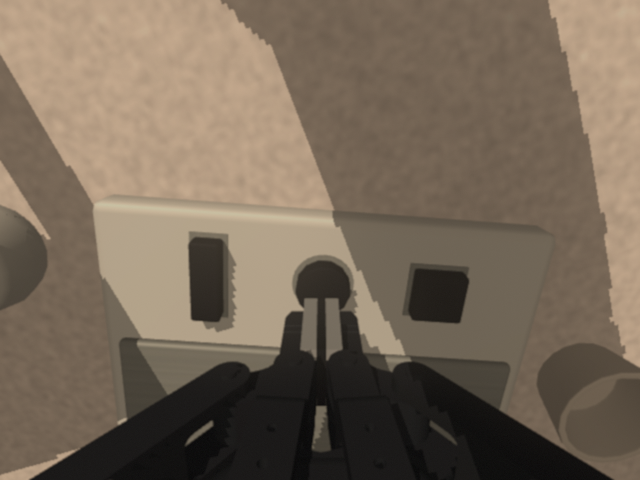

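The bar is back up at (208,278), and the tips are centred over the round key at (323,285). I'll press it down to z = 0.027.

Call:
drive_tool(
  steps=[
    [0, 0, 1.2, 0, 0, 0, 0],
    [0, 0, 0.7, 0, 0, 0, 0],
    [0, 0, 0.3, 0, 0, 0, 0],
    [0, 0, 0.3, 0, 0, 0, 0],
    [0, 0, 0.3, 0, 0, 0, 0],
    [0, 0, 0, 0, 0, 0, 0],
    [0, 0, 0, 0, 0, 0, 0],
    [0, 0, 0, 0, 0, 0, 0],
  ],
)

```text
t: 7.32
tool_pos: [0.5427, -0.0612, 0.0279]
ee_rot: [[-0.935, 0.356, -0.0], [0.356, 0.935, -0.0], [0.0, -0.0, -1.0]]
wrist_force: [-3.6, -0.3, 4.1]
grip_width: -0.0002
grip_force: 2.0
```

Call:
drive_tool(
  steps=[
    [0, 0, 0.1, 0, 0, 0, 0],
    [0, 0, 0, 0, 0, 0, 0],
    [0, 0, 0, 0, 0, 0, 0],
  ],
)

```text
t: 7.7
tool_pos: [0.5428, -0.0612, 0.0269]
ee_rot: [[-0.935, 0.356, 0.0], [0.356, 0.935, -0.0], [-0.0, -0.0, -1.0]]
wrist_force: [-3.4, -0.7, 4.2]
grip_width: 0.0
grip_force: 2.2
```

Call:
drive_tool(
  steps=[
    [0, 0, -0.5, 0, 0, 0, 0],
    [0, 0, -1.5, 0, 0, 0, 0],
    [0, 0, -3, 0, 0, 0, 0],
    [0, 0, -3, 0, 0, 0, 0],
    [0, 0, -3, 0, 0, 0, 0],
    [0, 0, -3, 0, 0, 0, 0],
    [0, 0, -3, 0, 0, 0, 0],
    [0, 0, 0, 0, 0, 0, 0],
    [0, 0, 0, 0, 0, 0, 0],
    [0, 0, 0, 0, 0, 0, 0],
  ],
)

```text
t: 8.95
tool_pos: [0.5423, -0.0611, 0.1961]
ee_rot: [[-0.935, 0.356, -0.001], [0.356, 0.935, -0.0], [0.001, -0.001, -1.0]]
wrist_force: [-0.6, 0.5, 0.8]
grip_width: 0.0
grip_force: 0.0
```

```bash
python3 - <<'E'
from h import *
s=get_state(); print(s["t"],s["tool_pos"],s["wrist_force"])
im,d=cams.camera("wrist");cv2.imwrite("pics/w4.png",im[:,:,::-1])
E
```

```text
8.95 [ 0.54226106 -0.06108009  0.19610455] [-0.57685018  0.53938483  0.76862483]
```

View pics/w4.png

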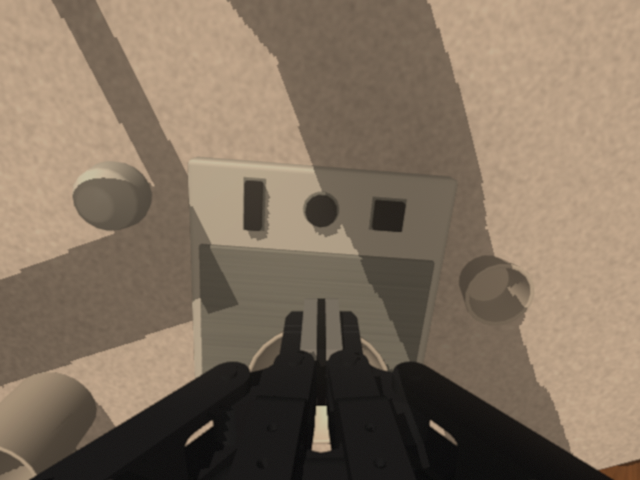

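All three keys are up, at (254,204), (321,210) and (389,215). Nothing has been disturbed and the hand is clear.

```bash
python3 -c "
from h import *
print(r.close_job())"
```

```text
the job is handed in; nothing more can be done
None
```

I pressed the bar-shaped wake key and then the round zero key, each about 7 mm down at roughly 4 N; both came back up, nothing else looked touched or moved, and I handed the job in at about 9 s with the hand clear (no verdict was returned).

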